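Take down the lost-property pile into the class trays

ROBOT

A 6-joint arm with a two-finger parallel gripper is mounted at the origin on the work surface. World frame = base frame: x ahead of the robot, y to its left, z up, the work surface at z = 0. Lengths are in m, angles in rad, forces in N, time in s.
With the tool pointing down it reaches from about 0.375 to 0.75 m from the base axis. Payload 9 kg.
Tool frame: the origin (TCP) lies between the finger pads; the fingertips stand 22 mm ahead of it and the grasp point (between the pads) lies 3 mm ahead of it (nose_length is the distance from the TCP to the fingertips, in m); z points along the fingers, y is the line along which they close (so a half turn about z gives the same grasp; the last joint's range is limited). The gripper opens to 85 mm and grips with 20 to 120 N. Pads are 22 mm wide; open, the fingers measure 114 mm over their backs; the gripper's body (76 mm by 85 mm) begins 54 mm behind the grasp point. The pads swing forward as they close: fully open they stand 13 mm farther back than shut.
Start: joints at [0.933, 0.104, 0.097, 1.564, 0, 1.353], TCP at [0.245, 0.548, 0.253] pointing down, gripper open.
Joint ranges: [-2.99, 2.99], [-0.84, 1.86], [-1.1, 1.16], [-1.84, 2.11], [-1.51, 1.56], [-3.14, 3.14]. Speed limits (rad/s): [2.22, 2.22, 2.57, 3.14, 3.14, 3.14].

INTERFACE

Orientations are given as a unit quaternion [w, x, y, z].
In Python, from plant import sense, snapshot, camera_info, close_job, boxes_of, landmark_of, nose_length gives the robot as it stands.
- The arm moves only by the shell command python3 -m crank 'ROWS' [FORCE]. ROWS is JSON, one flat list of numbers, 7 for each row, row after row: the finger opening in mm, from 0 to 85.4, then the shift along the tool's x, y, z in mm, then the turn, a rotation vector about the tool's x, y, z in rad. In form: [jaw, dx, dy, dz, wx, wy, wz, jaw, dx, dy, dz, wx, wy, wz, ...]. A call has 1 to 10 rows; each row is the pose to reach, as a shift and turn from the pose commanded when the call began, along the tool's axes at that moment; what a row does not reach only later rows make up. A row lasts 1/12 s, in which the tool goes at most 41.7 mm and 7.16 degrees, less where a joint would pass 70% of its speed; a pose out of reach is approached as far as the arm can. A call with a gripper value outside its range is refused whole. The fingers move at their own pace and stop on an object; FORCE is the grip in N (left out, the last holds). Time passes only in rows, so rows that repeat a pose let the fingers close. It gives the time, the measured TCP pose, the force, the opening and the grip force at its end, in the units of the state.
- sense(): the state, without advancing time (a new reading comes with each control period).
- snapshot(name): name is "scene" or "side" or "wrist"; returns (picture, depth): 420x560x3 uint8, blue, green, red; 420x560 float32, m along the optical axis (not along the pixel's ray), 0 where there is no reading.
- camera_info(name): a dict with "fx", "fy", "cx", "cy" (pixels), "world_from_camera" (4x4, takes a point from camera to world coordinates). Camera axes: x right, y down, z forward; pixel columns grow to the right and rows downward; lengths in m; the calibration is good to about 2 mm. A picture is of the moment at which its call begins: read the wrist's pose just before it. camera_info takes no time and is no camera call; for the wrist camera it gives the pose at the moment of the call.
- close_job(): hands the job in; it is judged then, once.
Trained networks look in the newest picture that a camera, given by its name, has taken for a name from the list of things; names that differ only in an ending like _2 or _b are one class to them, and where a whole thing is asked for, a point or a joint stands for the part that bears it (a point fixed in the world has none). Each returns a list of dicts, best first, with "conf" (0 to 1); they miss things now and then, are a little off and sometimes report something else, mostly with a low value. They report only what shows in the picture. A call takes as long as a camera call. They do not tell look-alikes from the thing itself.
- boxes_of(query, camera): "xyz" ([x, y, z] in m, in the coordinates of the camera as it stood for that picture, good to about 4 mm: the middle of the surface that is visible of it).
- landmark_of(query, camera): "xyz" ([x, y, z] in m, in the coordinates of the camera as it stood for that picture, good to about 4 mm: a listed point, or the origin of a listed thing).
The state is a dict: "t": time; "qpos": joint angles; "joint_velocities": joint speeds; "tau": joint torques, N m; "tool_pos": TCP position; "tcp_rot": TCP orientation; "contact_force": force on the tool from outside, world axes, zero at the start; "wrist_torque": the same for the moment, N m; "finger_gap": opening from 0.0 (shut) to 1.0 (fully open); "finger_force": force on a finger pad.
Only numpy, scipy, OpenCV 4.12 (cv2) and the standard library are available. Lean on these libraries where they do the work, as an engineer would, in place of code of your own. Each camera call takes 0.05 s, during which the arm holds its last target. There are 200 camera calls.

TASK

The finds have been heaped in one pile on the lost property shelf; take the pile down from the top, one thing at a time, and put each in the tray of its owner's class, the one that matches its sticker: the red bus in the yellow tray, the wooden domino box in the green, the black spectacle case in the blue and the purple pencil tin in the white. Lay each flat and the right way up in the middle of its tray, lengthways along it, and set it down gently rather than letting it drop. Leave the canister of marbles and the porcelain doll head standing where they are.

Things in the scene. Friction and masses are not known exactly. Their poses are not given: they have to be found in the camera images.
- bus: red die-cast double-decker toy bus, top of the pile, round yellow sticker on its roof; 30 mm wide (x), 84 mm long (y), 45 mm high, flat sides from 6 mm above its wheels' feet to the roof, 0.12 kg. Origin: centre of its underside, at wheel-bottom height; z up, y along its length. Its underside rests on the domino box; it can lie up to 0.1 rad skew and 6 mm off centre on it.
- domino_box: pale wooden domino box with sliding lid (lid does not move), small green stickers at the ends of its lid; 44 mm wide (x), 122 mm long (y), 28 mm high, 0.13 kg. Origin: centre of its underside; z up, y along its length. Its underside rests on the spectacle case; it can lie up to 0.1 rad skew and 6 mm off centre on it.
- spectacle_case: black hard spectacle case (stays shut) with a brass seam, small blue stickers at the ends of its flat lid; 58 mm wide (x), 160 mm long (y), 36 mm high, 0.11 kg. Origin: centre of its underside; z up, y along its length. Its underside rests on the pencil tin; it can lie up to 0.1 rad skew and 6 mm off centre on it.
- pencil_tin: purple metal pencil tin (stays shut), bottom of the pile, small white stickers at the ends of its lid; 64 mm wide (x), 198 mm long (y), 28 mm high, 0.18 kg. Origin: centre of its underside, on the shelf top at the start; z up, y along its length, which lies roughly along world y (within 0.25 rad). The whole pile is 137 mm high; masses vary by a quarter either way.
- tray_yellow: shallow yellow plastic class tray fixed to the shelf, 120 mm (its x) by 230 mm (its y, the long way) outside; floor 3 mm thick, rim 4 mm wide and 7 mm high over the shelf top. Origin: centre of its underside, on the shelf top; z up. Trays lie with the long side roughly along world y (within 0.12 rad); which tray is where changes.
- tray_green: shallow green plastic class tray fixed to the shelf, 120 mm (its x) by 230 mm (its y, the long way) outside; floor 3 mm thick, rim 4 mm wide and 7 mm high over the shelf top. Origin: centre of its underside, on the shelf top; z up. Trays lie with the long side roughly along world y (within 0.12 rad); which tray is where changes.
- tray_blue: shallow blue plastic class tray fixed to the shelf, 120 mm (its x) by 230 mm (its y, the long way) outside; floor 3 mm thick, rim 4 mm wide and 7 mm high over the shelf top. Origin: centre of its underside, on the shelf top; z up. Trays lie with the long side roughly along world y (within 0.12 rad); which tray is where changes.
- tray_white: shallow white plastic class tray fixed to the shelf, 120 mm (its x) by 230 mm (its y, the long way) outside; floor 3 mm thick, rim 4 mm wide and 7 mm high over the shelf top. Origin: centre of its underside, on the shelf top; z up. Trays lie with the long side roughly along world y (within 0.12 rad); which tray is where changes.
- canister: bystander: clear plastic canister of glass marbles with a cream screw top, 80 mm across, 111 mm high, loose, standing; origin: centre of its underside, z up
- doll_head: bystander: white porcelain doll head with brown painted hair, 54 mm across, 78 mm high, loose, standing on its neck beside the canister, about 90 mm from it, centre to centre; origin: centre of its underside, z up
Not all that is in view belongs to the job. Several things have the shape of the bus; the one meant has the colours described above. There is more than one size of the spectacle_case; the job needs the larger.

How it is judged:
By the outcome, as a careful person would: the job done as asked, in the order asked, and still so for the second after the job is handed in, with the robot touching nothing.
It also fails if it takes over 134 s, if anything falls off the work surface, if the arm or the gripper's body presses on something with over 40 N, if the wrist force passes 120 N, or if a joint passes its speed limit or range.

## Working session

There is one attempt and no reset: what is moved stays moved. The work goes in short steps, Python scripts to look and compute and a shell command to move; the robot and the scene stay as the last step left them, time stands still between calls to the robot, and variables do not carry over. Pictures are saved under pics/ and viewed, at most 14 in all, crops included, and the job is handed in when it is done.

```bash
ls; mkdir -p pics; python3 - <<'E'
from plant import *
import cv2,numpy as np
s=sense();print(s['t'],s['tool_pos'],s['tcp_rot'],s['finger_gap'],nose_length if not callable(nose_length) else nose_length())
for c in ['scene','side']:
    p,d=snapshot(c);cv2.imwrite(f'pics/{c}0.png',p);np.savez(f'{c}0.npz',p=p,d=d)
    i=camera_info(c);T=np.array(i['world_from_camera']);print(c,i['fx'],i['cx'],i['cy'],T.round(3).tolist())
    for n in ['bus','domino_box','spectacle_case','pencil_tin','tray_yellow','tray_green','tray_blue','tray_white','canister','doll_head']:
        for r in landmark_of(n,c):
            x=np.array(r['xyz']);print(n,(T@np.r_[x,1])[:3].round(3),round(r['conf'],2),(int(i['fx']*x[0]/x[2]+i['cx']),int(i['fy']*x[1]/x[2]+i['cy'])))
E
```

```text
pics
0.0 [0.2443387  0.54765033 0.25250426] [-2.94991312e-04  2.08355376e-01  9.78052940e-01 -6.29990931e-04] 0.9977878159906673 0.022
scene 500.48133720993474 279.5106931711964 206.22919247271707 [[0.773, 0.519, -0.366, 0.889], [0.635, -0.622, 0.458, -0.475], [0.01, -0.586, -0.81, 1.005], [0.0, 0.0, 0.0, 1.0]]
bus [ 0.326 -0.148  0.002] 0.82 (177, 246)
bus [0.43  0.014 0.092] 0.7 (255, 203)
domino_box [0.427 0.013 0.064] 0.69 (254, 210)
spectacle_case [ 0.273  0.256 -0.001] 0.84 (271, 139)
spectacle_case [0.43  0.012 0.033] 0.66 (256, 218)
pencil_tin [0.429 0.009 0.002] 0.69 (255, 226)
tray_yellow [ 0.438  0.271 -0.001] 0.72 (322, 165)
tray_green [ 0.643 -0.     0.002] 0.68 (324, 280)
tray_blue [ 0.625 -0.263 -0.001] 0.95 (239, 365)
tray_white [0.644 0.256 0.   ] 0.68 (386, 209)
canister [ 0.442 -0.264  0.002] 0.63 (176, 311)
doll_head [0.436 0.268 0.001] 0.56 (321, 165)
doll_head [ 0.445 -0.179 -0.002] 0.55 (205, 285)
side 476.2379145781021 283.19555203988455 206.5739978198214 [[0.991, -0.086, 0.106, 0.342], [-0.135, -0.711, 0.69, -0.617], [0.016, -0.698, -0.716, 0.762], [0.0, 0.0, 0.0, 1.0]]
bus [ 0.322 -0.148 -0.002] 0.92 (230, 316)
bus [0.425 0.014 0.089] 0.61 (276, 213)
domino_box [0.43  0.005 0.062] 0.66 (278, 225)
spectacle_case [0.427 0.018 0.032] 0.68 (276, 231)
spectacle_case [ 0.269  0.258 -0.002] 0.63 (198, 171)
pencil_tin [0.43  0.004 0.003] 0.76 (278, 245)
pencil_tin [ 0.623 -0.262  0.   ] 0.23 (409, 354)
tray_yellow [0.438 0.271 0.001] 0.63 (268, 161)
tray_green [0.644 0.003 0.004] 0.9 (379, 235)
tray_blue [ 0.624 -0.26  -0.001] 0.71 (409, 353)
tray_white [0.644 0.254 0.001] 0.7 (351, 160)
tray_white [ 0.445 -0.269  0.   ] 0.7 (308, 370)
canister [ 0.441 -0.268  0.   ] 0.72 (306, 370)
doll_head [ 0.447 -0.184  0.003] 0.97 (301, 324)
```

View pics/scene0.png

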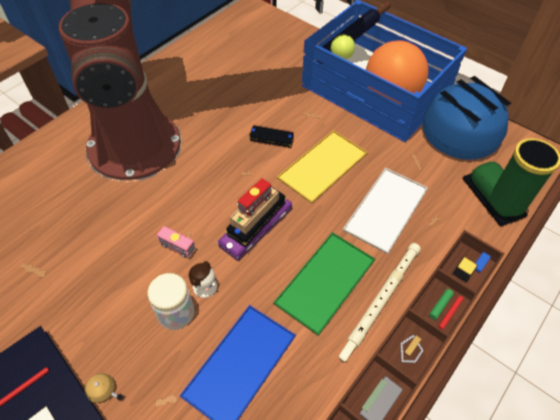

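```bash
python3 - <<'E'
import cv2
p=cv2.imread('pics/side0.png');cv2.imwrite('pics/crop_bus.png',cv2.resize(p[130:350,170:430],None,fx=2.7,fy=2.7,interpolation=cv2.INTER_CUBIC))
E
```

```text
(no output)
```

View pics/crop_bus.png

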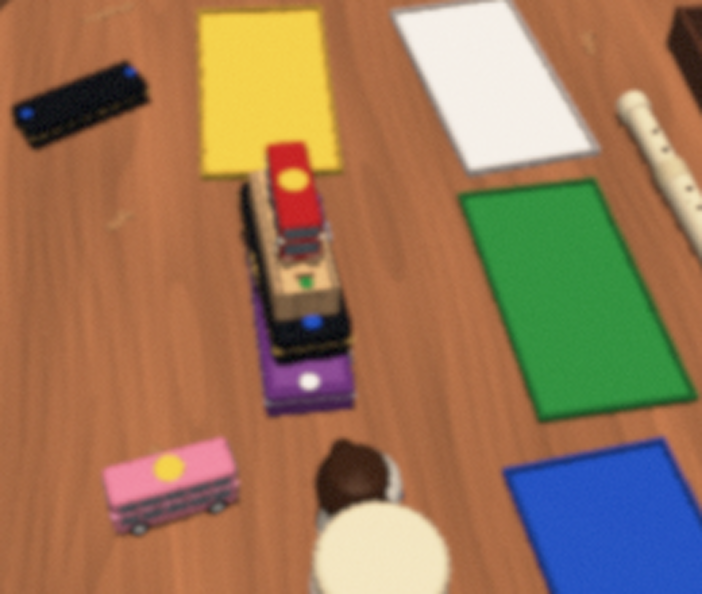

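The red bus on top of the pile (scene px 255,195) is the target, with its yellow sticker. Its look-alike is the pink bus at (177,241). The small black case at (271,136) is the decoy for the large case, which is in the pile. The crop confirms the order: red bus, wood box, black case, purple tin. The trays run yellow (322,165), white (386,209), green (324,280) and blue (239,365).

```bash
cat > h.py <<'E'
from plant import *
import cv2,numpy as np
from scipy.spatial.transform import Rotation as Ro
def cloud(cam,p,d,i=None):
    i=i or camera_info(cam);T=np.array(i['world_from_camera'])
    v,u=np.mgrid[:420,:560]
    X=np.stack([(u-i['cx'])/i['fx']*d,(v-i['cy'])/i['fy']*d,d],-1)@T[:3,:3].T+T[:3,3]
    return X,cv2.cvtColor(p,cv2.COLOR_BGR2HSV),d>0
H=dict(bus=((0,8),(140,256),(60,256)),domino_box=((8,25),(40,190),(90,256)),spectacle_case=((0,180),(0,256),(0,60)),pencil_tin=((130,160),(80,256),(30,256)),
 tray_yellow=((20,32),(130,256),(120,256)),tray_green=((50,75),(120,256),(60,256)),tray_blue=((105,120),(150,256),(90,256)),tray_white=((0,180),(0,40),(170,256)))
def rect(X,hs,ok,n,c,r,zlo,zhi):
    m=ok&(np.hypot(X[...,0]-c[0],X[...,1]-c[1])<r)&(X[...,2]>zlo)&(X[...,2]<zhi)
    for k,(a,b) in enumerate(H[n]): m&=(hs[...,k]>=a)&(hs[...,k]<b)
    m=cv2.morphologyEx(m.astype(np.uint8),cv2.MORPH_OPEN,np.ones((2,2),np.uint8))>0
    P=X[m]
    if len(P)<20: return None
    (cx,cy),(w,h),a=cv2.minAreaRect((P[:,:2]*1000).astype(np.float32))
    if w>h: a+=90;w,h=h,w     # a: direction of short side
    a=(a+90)%180-90
    return len(P),np.round([cx,cy,w,h,a,np.median(P[:,2])*1000],1).tolist()
def tool():
    s=sense();R=Ro.from_quat(np.roll(s['tcp_rot'],-1)).as_matrix()
    return np.array(s['tool_pos']),R,s
def go(x,y,z,yaw):
    "shift mm & turn to TCP x,y,z(m), tool y axis at yaw deg"
    p,R,s=tool();a=np.radians(yaw);ty=np.array([np.cos(a),np.sin(a),0]);tz=np.array([0,0,-1.]);D=np.c_[np.cross(ty,tz),ty,tz]
    print('t',round(s['t'],2),'pos',p.round(4),'d mm',(R.T@(np.array([x,y,z])-p)*1000).round(1),'rv',Ro.from_matrix(R.T@D).as_rotvec().round(3),'F',np.round(s['contact_force'],1),'gap',round(s['finger_gap']*85.4,1))
E
python3 - <<'E'
from h import *
pos=dict(bus=(.43,.013,.13,.145),domino_box=(.43,.013,.085,.098),spectacle_case=(.43,.013,.058,.07),pencil_tin=(.43,.01,.022,.034),tray_yellow=(.438,.271,-.005,.012),tray_green=(.643,0,-.005,.012),tray_blue=(.625,-.262,-.005,.012),tray_white=(.644,.255,-.005,.012))
for c in ['scene','side']:
    f=np.load(c+'0.npz');X,hs,ok=cloud(c,f['p'],f['d'])
    for n,(x,y,a,b) in pos.items(): print(c,n,rect(X,hs,ok,n,(x,y),.15,a,b))
go(.43,.013,.26,0)
E
```

```text
scene bus (332, [605.2, -193.5, 69.5, 796.1, 40.3, 136.3])
scene domino_box (413, [622.2, -227.2, 106.1, 720.1, 38.8, 91.3])
scene spectacle_case (332, [620.0, -229.0, 124.2, 718.0, 37.8, 61.1])
scene pencil_tin (492, [435.9, 6.8, 60.1, 196.8, -2.0, 26.9])
scene tray_yellow (3021, [592.4, -65.8, 205.6, 989.1, 24.2, 3.3])
scene tray_green (4823, [708.6, -192.6, 171.4, 647.3, 17.8, 3.5])
scene tray_blue (6380, [680.2, -345.6, 205.5, 446.1, 33.6, 3.6])
scene tray_white (3526, [719.0, -59.2, 140.9, 886.8, 13.2, 3.4])
side bus (301, [389.5, -233.0, 33.7, 773.6, -9.5, 137.2])
side domino_box (504, [402.9, -271.6, 61.6, 700.1, -6.0, 92.7])
side spectacle_case (295, [406.8, -271.5, 70.1, 700.1, -4.9, 62.8])
side pencil_tin (476, [406.2, -310.2, 69.0, 623.5, -5.5, 28.3])
side tray_yellow (2740, [415.6, -118.7, 116.8, 1004.2, -3.5, 3.6])
side tray_green (4656, [558.0, -266.0, 184.6, 803.6, -18.6, 4.0])
side tray_blue (8315, [558.3, -406.9, 211.5, 565.0, -25.3, 4.0])
side tray_white (2795, [550.9, -131.1, 178.7, 1043.0, -13.5, 3.8])
t 1.1 pos [0.2446 0.5479 0.2533] d mm [-387.4 -412.9   -6.7] rv [ 0.    -0.     1.151] F [ 0.3 -0.4  0. ] gap 85.8
```

```bash
sed -i 's/    m=cv2.morph.*/    m\&=cv2.morphologyEx(m.astype(np.uint8),cv2.MORPH_OPEN,np.ones((3,3),np.uint8))>0/' h.py
python3 - <<'E'
from h import *
pos=dict(bus=(.43,.013,.13,.145),domino_box=(.43,.013,.085,.098),spectacle_case=(.43,.013,.058,.07),pencil_tin=(.43,.01,.022,.034),tray_yellow=(.438,.271,-.005,.012),tray_green=(.643,0,-.005,.012),tray_blue=(.625,-.262,-.005,.012),tray_white=(.644,.255,-.005,.012))
for c in ['scene','side']:
    f=np.load(c+'0.npz');X,hs,ok=cloud(c,f['p'],f['d'])
    for n,(x,y,a,b) in pos.items(): print(c,n,rect(X,hs,ok,n,(x,y),.15,a,b))
E
```

```text
scene bus (316, [429.2, 10.5, 31.1, 82.9, 1.5, 136.7])
scene domino_box (391, [430.3, 8.9, 45.6, 124.0, 1.3, 92.2])
scene spectacle_case (315, [450.1, 6.4, 52.0, 158.2, -11.8, 62.5])
scene pencil_tin (462, [433.4, 6.3, 62.5, 195.5, -1.3, 27.8])
scene tray_yellow (3017, [438.2, 267.3, 121.8, 233.2, -3.6, 3.4])
scene tray_green (4820, [645.2, -2.1, 118.6, 230.1, 2.0, 3.5])
scene tray_blue (6403, [624.1, -262.8, 117.7, 227.4, 5.2, 3.6])
scene tray_white (3515, [642.3, 254.8, 117.4, 231.5, 6.4, 3.4])
side bus (207, [428.4, 11.2, 28.6, 76.6, -0.9, 137.3])
side domino_box (494, [428.7, 8.9, 44.0, 123.3, 2.9, 92.7])
side spectacle_case (180, [428.6, 1.0, 52.9, 137.2, 3.8, 63.0])
side pencil_tin (446, [429.4, -52.9, 62.6, 78.3, -1.3, 28.4])
side tray_yellow (2738, [437.1, 268.0, 117.4, 232.8, -3.3, 3.6])
side tray_green (4649, [643.9, -1.6, 119.0, 230.7, 2.1, 4.0])
side tray_blue (8360, [622.7, -263.7, 119.4, 228.6, 5.6, 4.0])
side tray_white (2790, [641.2, 254.9, 118.7, 232.6, 6.3, 3.8])
```

```bash
python3 -m crank '[85,-40,-40,0,0,0,0.12,85,-80,-80,0,0,0,0.24,85,-120,-120,-5,0,0,0.36,85,-160,-165,-7,0,0,0.48,85,-200,-210,-7,0,0,0.6,85,-240,-250,-7,0,0,0.72,85,-280,-290,-7,0,0,0.84,85,-320,-330,-7,0,0,0.96,85,-355,-370,-7,0,0,1.08,85,-387,-413,-7,0,0,1.2]' 30
```

```text
t: 1.93
tool_pos: [0.385, 0.1539, 0.2602]
tcp_rot: [0.0, 0.726, 0.688, 0.001]
contact_force: [1.3, 0.1, 0.3]
finger_gap: 0.996
finger_force: 0.0
```

```bash
python3 - <<'E'
from h import *
go(.429,-.02,.30,1.3)
E
```

```text
t 1.93 pos [0.385  0.1539 0.2602] d mm [-171.2   53.5  -39.8] rv [ 0.001 -0.    -0.077] F [1.3 0.1 0.3] gap 85.1
```

```bash
python3 -m crank '[85,-35,12,-10,0,0,-0.04,85,-75,25,-20,0,0,-0.08,85,-115,38,-30,0,0,-0.08,85,-150,50,-40,0,0,-0.08,85,-171,53,-40,0,0,-0.08,85,-171,53,-40,0,0,-0.08,85,-171,53,-40,0,0,-0.08]'
python3 - <<'E'
from h import *
i=camera_info('wrist');p,d=snapshot('wrist');cv2.imwrite('pics/w1.png',p);X,hs,ok=cloud('wrist',p,d,i)
pos=dict(bus=(.43,.013,.13,.145),domino_box=(.43,.013,.085,.098),spectacle_case=(.43,.013,.058,.07),pencil_tin=(.43,.01,.022,.034))
for n,(x,y,a,b) in pos.items(): print(n,rect(X,hs,ok,n,(x,y),.15,a,b))
go(.429,.011,.122,1)
E
```

```text
t: 2.52
tool_pos: [0.4293, -0.0186, 0.2999]
tcp_rot: [-0.0, 0.697, 0.717, 0.0]
contact_force: [-0.4, 0.1, 0.4]
finger_gap: 0.994
finger_force: 0.0
bus (506, [427.5, 11.1, 28.6, 80.3, -0.0, 136.1])
domino_box (1497, [427.3, 9.7, 43.7, 122.2, 2.4, 91.6])
spectacle_case (1430, [427.9, 18.7, 56.5, 148.0, 3.4, 62.6])
pencil_tin (972, [429.1, 9.4, 62.2, 195.4, -1.2, 27.3])
t 2.57 pos [ 0.4291 -0.0177  0.2999] d mm [ 28.6   0.7 177.9] rv [-0.    -0.     0.012] F [ 0.3 -0.   0.3] gap 84.9
```

View pics/w1.png

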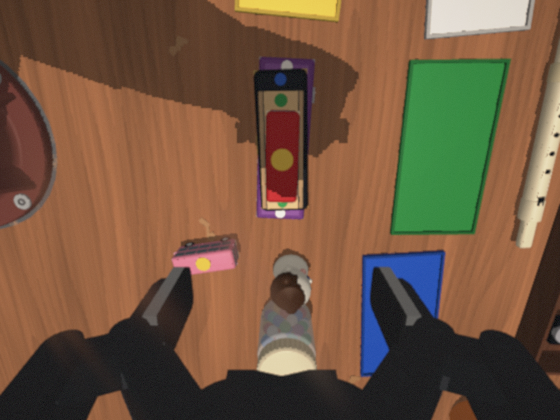

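The wrist view confirms the red bus at (282,160) on the stack. The pink decoy is at (204,260) and the doll head and canister are near (290,290) and (285,350), clear of the descent.

```bash
python3 -m crank '[60,15,0,10,0,0,0.03,60,28,-1,40,0,0,0.03,60,28.5,-1,75,0,0,0.03,60,28.5,-1,110,0,0,0.03,60,28.5,-1,140,0,0,0.03,60,28.5,-1,160,0,0,0.03,60,28.5,-1,172,0,0,0.03,60,28.5,-1,178,0,0,0.03,60,28.5,-1,178,0,0,0.03]'
python3 -m crank '[25,0,0,0,0,0,0,25,0,0,0,0,0,0,25,0,0,0,0,0,0,25,0,0,0,0,0,0,25,0,0,0,0,0,0,25,0,0,0,0,0,0]' 25
```

```text
t: 3.32
tool_pos: [0.4269, 0.0116, 0.1214]
tcp_rot: [-0.0, 0.706, 0.708, -0.0]
contact_force: [-0.4, 0.6, -0.3]
finger_gap: 0.703
finger_force: 0.0
t: 3.82
tool_pos: [0.4283, 0.0106, 0.1234]
tcp_rot: [0.001, 0.707, 0.707, 0.001]
contact_force: [-0.5, 1.4, 6.6]
finger_gap: 0.348
finger_force: 29.5
```

```bash
python3 -m crank '[25,0,0,-6,0,0,0,25,0,0,-18,0,0,0,25,0,0,-35,0,0,0,25,0,0,-55,0,0,0,25,0,0,-70,0,0,0,25,0,0,-80,0,0,0,25,0,0,-80,0,0,0]'
python3 - <<'E'
from h import *
i=camera_info('wrist');p,d=snapshot('wrist');cv2.imwrite('pics/w2.png',p)
go(.4376,.2677,.2,-3.5)
E
```

```text
t: 4.4
tool_pos: [0.4284, 0.0105, 0.2047]
tcp_rot: [0.002, 0.707, 0.707, 0.001]
contact_force: [1.7, 0.1, -0.8]
finger_gap: 0.345
finger_force: 28.6
t 4.45 pos [0.428  0.0106 0.2031] d mm [257.1   9.8   2.9] rv [0.002 0.    0.062] F [-0.4 -0.1 -1.6] gap 29.7
```

View pics/w2.png

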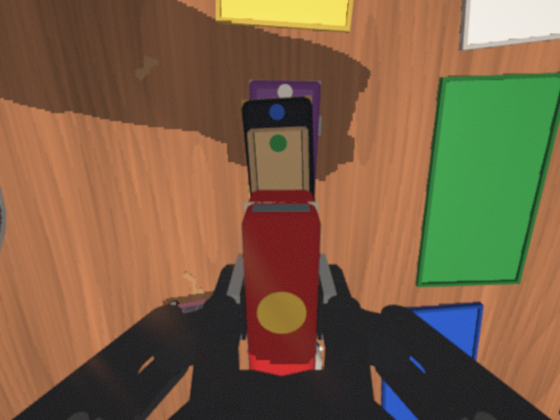

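The bus is held square between the pads (about px 282,290), and the stack below is undisturbed.

```bash
python3 -m crank '[25,15,1,0,0,0,0.01,25,45,2,0,0,0,0.02,25,78,4,0,0,0,0.03,25,112,5,0,0,0,0.04,25,146,6,0,0,0,0.05,25,180,8,0,0,0,0.06,25,212,9,0,0,0,0.062,25,238,10,0,0,0,0.062,25,252,10,0,0,0,0.062,25,257,10,3,0,0,0.062]'
python3 -m crank '[25,0,0,30,0,0,0,25,0,0,62,0,0,0,25,0,0,95,0,0,0,25,0,0,125,0,0,0,25,0,0,145,0,0,0,25,0,0,154,0,0,0,25,0,0,157,0,0,0,25,0,0,157,0,0,0]'
python3 - <<'E'
from h import *
go(.4376,.2677,.034,-3.5)
E
```

```text
t: 5.28
tool_pos: [0.4364, 0.2697, 0.1979]
tcp_rot: [-0.0, 0.728, 0.686, -0.0]
contact_force: [-0.0, 0.1, -1.7]
finger_gap: 0.346
finger_force: 28.7
t: 5.95
tool_pos: [0.4369, 0.2674, 0.0417]
tcp_rot: [-0.0, 0.729, 0.685, -0.0]
contact_force: [-0.9, 0.2, -1.1]
finger_gap: 0.345
finger_force: 28.6
t 5.95 pos [0.4369 0.2674 0.0417] d mm [0.4 0.6 7.7] rv [-0.001  0.    -0.   ] F [-0.9  0.2 -1.1] gap 29.5
```

```bash
python3 -m crank '[25,0,0,2,0,0,0,25,0,0,4,0,0,0,25,0,0,5,0,0,0,25,0,0,6,0,0,0,25,0,0,6,0,0,0]'
python3 -m crank '[25,0,0,0.7,0,0,0,25,0,0,0.7,0,0,0]'
python3 -m crank '[25,0,0,0.7,0,0,0,25,0,0,0.7,0,0,0]'
python3 -m crank '[25,0,0,0.7,0,0,0,25,0,0,0.7,0,0,0]'
```

```text
t: 6.37
tool_pos: [0.4374, 0.2679, 0.0362]
tcp_rot: [0.0, 0.728, 0.685, 0.0]
contact_force: [-0.8, 0.8, -1.4]
finger_gap: 0.347
finger_force: 28.6
t: 6.53
tool_pos: [0.4372, 0.2679, 0.0352]
tcp_rot: [0.0, 0.728, 0.685, 0.0]
contact_force: [-0.2, 0.7, -1.2]
finger_gap: 0.347
finger_force: 28.6
t: 6.7
tool_pos: [0.4372, 0.2679, 0.0345]
tcp_rot: [0.0, 0.728, 0.685, 0.0]
contact_force: [-0.3, 0.5, -0.3]
finger_gap: 0.351
finger_force: 28.8
t: 6.87
tool_pos: [0.4373, 0.2679, 0.0344]
tcp_rot: [0.0, 0.728, 0.685, 0.0]
contact_force: [-1.7, -0.9, 4.7]
finger_gap: 0.347
finger_force: 29.5
```

```bash
python3 -m crank '[33,0,0,0,0,0,0,38,0,0,0,0,0,0,50,0,0,0,0,0,0,55,0,0,0,0,0,0,55,0,0,-10,0,0,0,60,0,0,-35,0,0,0,65,0,0,-75,0,0,0,65,0,0,-115,0,0,0,65,0,0,-155,0,0,0]'
python3 - <<'E'
from h import *
go(.428,-.02,.27,2.4)
E
```

```text
t: 7.62
tool_pos: [0.4366, 0.2677, 0.1912]
tcp_rot: [-0.0, 0.728, 0.685, 0.0]
contact_force: [1.2, -0.1, 0.6]
finger_gap: 0.758
finger_force: 0.0
t 7.62 pos [0.4366 0.2677 0.1912] d mm [-287.7    9.   -78.9] rv [-0.    -0.    -0.103] F [ 1.2 -0.1  0.6] gap 64.7
```

```bash
python3 -m crank '[70,-30,1,-10,0,0,-0.02,70,-65,2,-20,0,0,-0.04,70,-105,3,-30,0,0,-0.06,70,-145,5,-40,0,0,-0.08,70,-185,6,-50,0,0,-0.1,70,-225,8,-60,0,0,-0.103,70,-260,9,-70,0,0,-0.103,70,-288,9,-79,0,0,-0.103,70,-288,9,-79,0,0,-0.103,70,-288,9,-79,0,0,-0.103]'
python3 - <<'E'
from h import *
p,d=snapshot('side');cv2.imwrite('pics/s2.png',p);X,hs,ok=cloud('side',p,d)
print('side bus',rect(X,hs,ok,'bus',(.44,.268),.1,.04,.056))
i=camera_info('wrist');p,d=snapshot('wrist');X,hs,ok=cloud('wrist',p,d,i)
pos=dict(domino_box=(.43,.013,.085,.098),spectacle_case=(.43,.013,.058,.07),pencil_tin=(.43,.01,.022,.034))
for n,(x,y,a,b) in pos.items(): print(n,rect(X,hs,ok,n,(x,y),.15,a,b))
go(.428,.010,.089,2.4)
E
```

```text
t: 8.45
tool_pos: [0.4286, -0.0215, 0.2689]
tcp_rot: [0.001, 0.693, 0.721, 0.0]
contact_force: [0.1, -0.3, -0.5]
finger_gap: 0.821
finger_force: 0.0
side bus (141, [436.5, 265.3, 26.0, 77.5, -6.1, 48.2])
domino_box (5447, [427.4, 10.1, 43.9, 121.5, 2.4, 91.7])
spectacle_case (1706, [428.2, 16.5, 57.0, 152.6, 3.7, 62.6])
pencil_tin (1094, [429.2, 9.4, 62.1, 195.7, -1.2, 27.2])
t 8.55 pos [ 0.4285 -0.0197  0.268 ] d mm [ 29.7   0.8 179. ] rv [ 0. -0.  0.] F [0.2 1.  0.1] gap 69.9
```

View pics/s2.png

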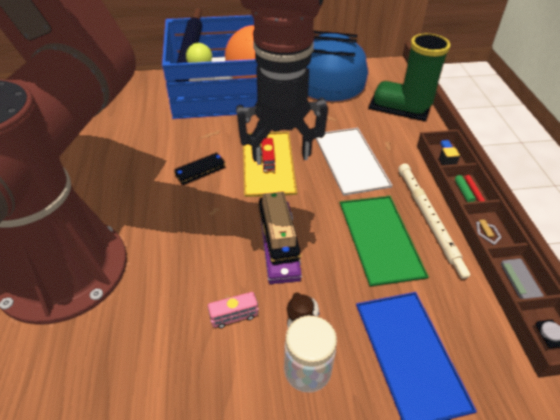

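The bus stands upright in the middle of the yellow tray (267,152). The pile is intact and the bystanders haven't moved. Domino box next.

```bash
python3 -m crank '[68,15,0,20,0,0,0,68,29,0,55,0,0,0,68,30,0,90,0,0,0,68,30,0,120,0,0,0,68,30,0,145,0,0,0,68,30,0,162,0,0,0,68,30,0,172,0,0,0,68,30,0,178,0,0,0,68,30,0,178,0,0,0]'
python3 -m crank '[40,0,0,0,0,0,0,40,0,0,0,0,0,0,40,0,0,0,0,0,0,40,0,0,0,0,0,0,40,0,0,0,0,0,0,40,0,0,0,0,0,0]' 25
```

```text
t: 9.3
tool_pos: [0.4268, 0.0106, 0.0891]
tcp_rot: [-0.001, 0.692, 0.722, -0.0]
contact_force: [0.8, 0.4, 0.8]
finger_gap: 0.798
finger_force: 0.0
t: 9.8
tool_pos: [0.4283, 0.0096, 0.0912]
tcp_rot: [0.001, 0.692, 0.722, 0.001]
contact_force: [1.3, 1.1, 6.5]
finger_gap: 0.51
finger_force: 27.4
```

```bash
python3 -m crank '[40,0,0,-5,0,0,0,40,0,0,-15,0,0,0,40,0,0,-30,0,0,0,40,0,0,-50,0,0,0,40,0,0,-65,0,0,0,40,0,0,-75,0,0,0,40,0,0,-75,0,0,0]'
python3 - <<'E'
from h import *
i=camera_info('wrist');p,d=snapshot('wrist');cv2.imwrite('pics/w3.png',p)
go(.6445,-.002,.15,2.0)
E
```

```text
t: 10.38
tool_pos: [0.4284, 0.0094, 0.1674]
tcp_rot: [0.002, 0.692, 0.722, 0.001]
contact_force: [-0.0, -0.4, -1.6]
finger_gap: 0.512
finger_force: 26.5
t 10.43 pos [0.4279 0.0096 0.1658] d mm [-20.6 215.9  16.2] rv [0.002 0.001 0.007] F [ 0.5 -0.9 -2. ] gap 43.3
```

View pics/w3.png

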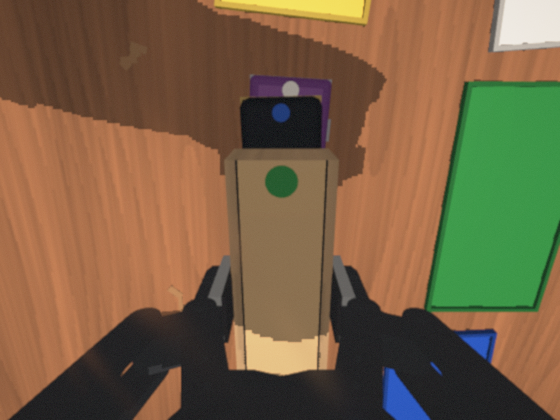

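The box is held level, with its green sticker at (281,182) and the case still in place below.

```bash
python3 -m crank '[40,-1,12,-5,0,0,0,40,-4,38,-5,0,0,0,40,-7,68,-3,0,0,0,40,-10,100,0,0,0,0.005,40,-13,132,5,0,0,0.007,40,-16,163,10,0,0,0.007,40,-19,190,15,0,0,0.007,40,-20.5,208,20,0,0,0.007,40,-20.5,216,25,0,0,0.007,40,-20.5,216,30,0,0,0.007]'
python3 -m crank '[40,0,0,25,0,0,0,40,0,0,50,0,0,0,40,0,0,75,0,0,0,40,0,0,90,0,0,0,40,0,0,98,0,0,0,40,0,0,100,0,0,0,40,0,0,100,0,0,0]'
python3 - <<'E'
from h import *
go(.6445,-.002,.0295,2.0)
E
```

```text
t: 11.27
tool_pos: [0.6444, -0.0016, 0.1324]
tcp_rot: [-0.001, 0.695, 0.719, -0.001]
contact_force: [-0.3, -0.6, -1.4]
finger_gap: 0.509
finger_force: 26.5
t: 11.85
tool_pos: [0.6433, -0.0015, 0.0345]
tcp_rot: [-0.0, 0.695, 0.719, -0.0]
contact_force: [-0.1, -1.1, -1.4]
finger_gap: 0.512
finger_force: 26.5
t 11.85 pos [ 0.6433 -0.0015  0.0345] d mm [-0.5  1.1  5. ] rv [-0.001 -0.     0.   ] F [-0.1 -1.1 -1.4] gap 43.7
```

```bash
python3 -m crank '[40,0,1,1.5,0,0,0,40,0,1,2.5,0,0,0,40,0,1,3,0,0,0,40,0,1,3,0,0,0]'
python3 -m crank '[40,0,0,0.7,0,0,0,40,0,0,0.7,0,0,0]'
python3 -m crank '[40,0,0,0.7,0,0,0,40,0,0,0.7,0,0,0]'
python3 -m crank '[40,0,0,0.7,0,0,0,40,0,0,0.7,0,0,0]'
```

```text
t: 12.18
tool_pos: [0.6454, -0.0016, 0.0324]
tcp_rot: [0.0, 0.695, 0.719, 0.0]
contact_force: [0.5, 0.2, -1.0]
finger_gap: 0.509
finger_force: 26.5
t: 12.35
tool_pos: [0.6451, -0.0016, 0.0312]
tcp_rot: [0.0, 0.695, 0.719, 0.0]
contact_force: [0.4, -0.3, -1.6]
finger_gap: 0.509
finger_force: 26.5
t: 12.52
tool_pos: [0.6449, -0.0016, 0.0303]
tcp_rot: [-0.0, 0.695, 0.719, 0.0]
contact_force: [-0.0, -0.1, -0.6]
finger_gap: 0.51
finger_force: 26.5
t: 12.68
tool_pos: [0.645, -0.0015, 0.0302]
tcp_rot: [0.0, 0.695, 0.719, 0.0]
contact_force: [-1.7, 0.2, 4.7]
finger_gap: 0.509
finger_force: 27.2
```

Contact; release and return.

```bash
python3 -m crank '[47,0,0,0,0,0,0,52,0,0,0,0,0,0,62,0,0,0,0,0,0,66,0,0,0,0,0,0,66,0,0,-10,0,0,0,70,0,0,-35,0,0,0,75,0,0,-75,0,0,0,78,0,0,-115,0,0,0,78,0,0,-155,0,0,0]'
python3 - <<'E'
from h import *
go(.428,-.02,.25,3.5)
E
```

```text
t: 13.43
tool_pos: [0.6445, -0.0015, 0.1871]
tcp_rot: [-0.0, 0.695, 0.719, 0.0]
contact_force: [0.7, -1.1, -0.5]
finger_gap: 0.912
finger_force: 0.0
t 13.43 pos [ 0.6445 -0.0015  0.1871] d mm [ -10.9 -217.   -62.9] rv [ 0.    -0.    -0.026] F [ 0.7 -1.1 -0.5] gap 77.9
```

```bash
python3 -m crank '[78,-2,-30,-10,0,0,0,78,-4,-65,-20,0,0,-0.01,78,-6,-100,-30,0,0,-0.02,78,-8,-135,-40,0,0,-0.026,78,-10,-170,-50,0,0,-0.026,78,-11,-200,-63,0,0,-0.026,78,-11,-217,-63,0,0,-0.026,78,-11,-217,-63,0,0,-0.026,78,-11,-217,-63,0,0,-0.026]'
python3 - <<'E'
from h import *
p,d=snapshot('scene');cv2.imwrite('pics/s3.png',p);X,hs,ok=cloud('scene',p,d)
print('scene domino',rect(X,hs,ok,'domino_box',(.645,-.002),.11,.025,.04),'bus',rect(X,hs,ok,'bus',(.44,.268),.1,.04,.056))
i=camera_info('wrist');p,d=snapshot('wrist');X,hs,ok=cloud('wrist',p,d,i)
pos=dict(spectacle_case=(.43,.013,.055,.07),pencil_tin=(.43,.01,.022,.034))
for n,(x,y,a,b) in pos.items(): print(n,rect(X,hs,ok,n,(x,y),.15,a,b))
go(.428,.012,.054,3.5)
E
```

```text
t: 14.18
tool_pos: [0.4286, -0.0203, 0.2488]
tcp_rot: [0.001, 0.685, 0.728, 0.001]
contact_force: [-0.4, 0.2, -0.1]
finger_gap: 0.916
finger_force: 0.0
scene domino (949, [646.1, -3.5, 43.9, 123.9, 1.9, 31.5]) bus (192, [439.8, 265.8, 27.8, 81.7, -2.1, 47.8])
spectacle_case (9004, [428.3, 15.4, 57.8, 155.9, 3.6, 63.2])
pencil_tin (1206, [429.3, 9.5, 62.7, 195.4, -0.9, 27.3])
t 14.28 pos [ 0.429  -0.0202  0.2479] d mm [ 32.3   0.8 193.9] rv [ 0.001  0.    -0.   ] F [-0.   1.  -0.8] gap 77.9
```

View pics/s3.png

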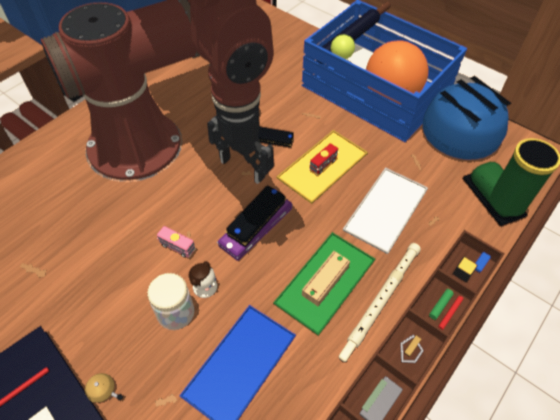

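The domino box lies central in the green tray (326,277) and the bus is in the yellow one (323,157). Now the large case on the tin at (256,218).

```bash
python3 -m crank '[77,15,0,20,0,0,0,77,32,0,55,0,0,0,77,34.5,0,90,0,0,0,77,34.5,0,125,0,0,0,77,34.5,0,155,0,0,0,77,34.5,0,175,0,0,0,77,34.5,0,187,0,0,0,77,34.5,0,193,0,0,0,77,34.5,0,193,0,0,0]'
python3 -m crank '[52,0,0,0,0,0,0,52,0,0,0,0,0,0,52,0,0,0,0,0,0,52,0,0,0,0,0,0,52,0,0,0,0,0,0,52,0,0,0,0,0,0]' 25
```

```text
t: 15.03
tool_pos: [0.4261, 0.0145, 0.0538]
tcp_rot: [-0.001, 0.685, 0.728, -0.0]
contact_force: [0.1, -0.2, 0.0]
finger_gap: 0.901
finger_force: 0.0
t: 15.53
tool_pos: [0.4277, 0.014, 0.0563]
tcp_rot: [0.001, 0.685, 0.728, 0.001]
contact_force: [1.0, 0.4, 7.3]
finger_gap: 0.67
finger_force: 29.0
```

```bash
python3 -m crank '[52,0,0,-5,0,0,0,52,0,0,-15,0,0,0,52,0,0,-35,0,0,0,52,0,0,-60,0,0,0,52,0,0,-85,0,0,0,52,0,0,-100,0,0,0,52,0,0,-107,0,0,0,52,0,0,-110,0,0,0,52,0,0,-110,0,0,0]'
python3 - <<'E'
from h import *
i=camera_info('wrist');p,d=snapshot('wrist');cv2.imwrite('pics/w4.png',p);X,hs,ok=cloud('wrist',p,d,i)
print(rect(X,hs,ok,'pencil_tin',(.43,.01),.15,.022,.034))
# far end of held case relative to TCP
P,R,s=tool();L=(X-P)@R;m=ok&(L[...,2]<.005)&(L[...,2]>-.02)&(abs(L[...,1])<.035)&(L[...,0]>0.03);print('far x',np.percentile(L[m][:,0],[50,95,99]).round(4),'z top vs x',np.polyfit(L[m][:,0],L[m][:,2],1).round(3))
go(.6234,-.2633,.155,5.4)
E
```

```text
t: 16.28
tool_pos: [0.4265, 0.0142, 0.165]
tcp_rot: [0.0, 0.685, 0.728, 0.0]
contact_force: [-0.6, 0.7, -2.0]
finger_gap: 0.671
finger_force: 28.1
(1434, [430.6, 100.0, 17.7, 62.3, -87.6, 27.4])
far x [0.0574 0.0776 0.0794] z top vs x [ 0.034 -0.009]
t 16.33 pos [0.4261 0.0143 0.1641] d mm [-289.1  180.     8.9] rv [-0.001 -0.    -0.033] F [ 0.3 -0.3 -1.9] gap 58.0
```

View pics/w4.png

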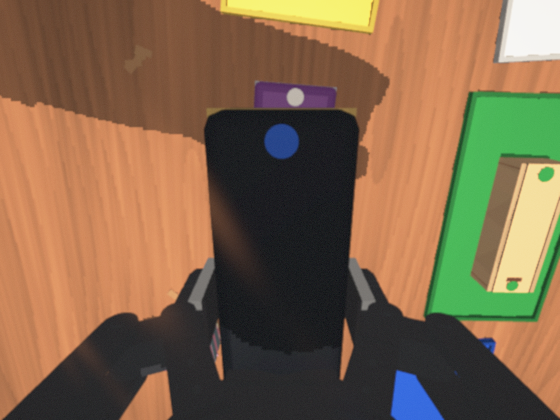

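The case is held centred and level, with its sticker at (281,141). The tin stays below at (295,97). I'll move out in x first to keep clear of the canister.

```bash
python3 -m crank '[52,0,12,-5,0,0,0,52,-5,38,-12,0,0,0,52,-12,68,-15,0,0,0,52,-25,98,-15,0,0,0,52,-45,125,-15,0,0,-0.01,52,-70,150,-15,0,0,-0.02,52,-100,168,-15,0,0,-0.03,52,-133,178,-15,0,0,-0.033,52,-166,180,-15,0,0,-0.033,52,-198,180,-15,0,0,-0.033]'
python3 -m crank '[52,-30,0,0,0,0,0,52,-60,0,0,0,0,0,52,-80,0,0,0,0,0,52,-90,0,0,0,0,0,52,-92,0,0,0,0,0,52,-92,0,0,0,0,0]'
python3 - <<'E'
from h import *
go(.6234,-.2633,.0305,5.4)
E
```

```text
t: 17.17
tool_pos: [0.6179, -0.1736, 0.1773]
tcp_rot: [-0.001, 0.673, 0.74, -0.0]
contact_force: [0.4, -0.1, -1.5]
finger_gap: 0.673
finger_force: 28.0
t: 17.67
tool_pos: [0.6263, -0.2635, 0.1785]
tcp_rot: [-0.001, 0.673, 0.739, 0.0]
contact_force: [0.4, -0.1, -1.0]
finger_gap: 0.673
finger_force: 28.0
t 17.67 pos [ 0.6263 -0.2635  0.1785] d mm [  0.3  -2.7 148.1] rv [-0.001 -0.002 -0.001] F [ 0.4 -0.1 -1. ] gap 57.5
```

```bash
python3 -m crank '[52,0,-2.5,20,0,0,0,52,0,-2.5,50,0,0,0,52,0,-2.5,82,0,0,0,52,0,-2.5,112,0,0,0,52,0,-2.5,130,0,0,0,52,0,-2.5,138,0,0,0,52,0,-2.5,141,0,0,0,52,0,-2.5,141,0,0,0]'
python3 - <<'E'
from h import *
go(.6234,-.2633,.0305,5.4)
E
```

```text
t: 18.33
tool_pos: [0.6244, -0.2632, 0.0389]
tcp_rot: [-0.0, 0.673, 0.74, 0.0]
contact_force: [0.7, -0.2, -0.8]
finger_gap: 0.674
finger_force: 28.0
t 18.33 pos [ 0.6244 -0.2632  0.0389] d mm [ 0.  -1.   8.4] rv [-0.    -0.     0.001] F [ 0.7 -0.2 -0.8] gap 57.6
```

```bash
python3 -m crank '[52,0,-1,2,0,0,0,52,0,-1,4,0,0,0,52,0,-1,5.5,0,0,0,52,0,-1,6.3,0,0,0,52,0,-1,6.3,0,0,0]'
python3 -m crank '[52,0,0,0.7,0,0,0,52,0,0,0.7,0,0,0]'
python3 -m crank '[52,0,0,0.7,0,0,0,52,0,0,0.7,0,0,0]'
python3 -m crank '[52,0,0,0.7,0,0,0,52,0,0,0.7,0,0,0]'
```

```text
t: 18.75
tool_pos: [0.6234, -0.2644, 0.0326]
tcp_rot: [0.0, 0.673, 0.74, 0.0]
contact_force: [-0.7, 0.8, -1.8]
finger_gap: 0.673
finger_force: 28.0
t: 18.92
tool_pos: [0.6233, -0.2644, 0.0317]
tcp_rot: [0.0, 0.673, 0.74, 0.0]
contact_force: [-0.9, -0.4, -2.1]
finger_gap: 0.675
finger_force: 28.0
t: 19.08
tool_pos: [0.6234, -0.2644, 0.0315]
tcp_rot: [0.0, 0.673, 0.74, 0.0]
contact_force: [-2.6, 0.8, 2.8]
finger_gap: 0.679
finger_force: 28.6
t: 19.25
tool_pos: [0.6234, -0.2644, 0.0314]
tcp_rot: [0.0, 0.673, 0.74, -0.0]
contact_force: [-5.4, 2.4, 8.4]
finger_gap: 0.675
finger_force: 29.3
```

```bash
python3 -m crank '[60,0,0,-0.7,0,0,0,64,0,0,-0.7,0,0,0,70,0,0,-0.7,0,0,0,72,0,0,-0.7,0,0,0,72,0,0,-10,0,0,0,74,0,0,-35,0,0,0,78,0,0,-75,0,0,0,80,0,0,-115,0,0,0,80,0,0,-155,0,0,0,80,0,0,-180,0,0,0]'
python3 - <<'E'
from h import *
go(.43,-.02,.23,-1.1)
E
```

```text
t: 20.08
tool_pos: [0.624, -0.2648, 0.2161]
tcp_rot: [0.003, 0.673, 0.74, 0.0]
contact_force: [1.0, -0.8, 0.8]
finger_gap: 0.937
finger_force: 0.0
t 20.08 pos [ 0.624  -0.2648  0.2161] d mm [ 261.9 -170.1  -15.4] rv [0.004 0.003 0.113] F [ 1.  -0.8  0.8] gap 80.0
```

```bash
python3 -m crank '[80,30,-5,-10,0,0,0.02,80,65,-20,-15,0,0,0.04,80,100,-40,-15,0,0,0.06,80,135,-65,-15,0,0,0.08,80,170,-90,-15,0,0,0.1,80,200,-115,-15,0,0,0.11,80,230,-140,-15,0,0,0.113,80,255,-162,-15,0,0,0.113,80,262,-170,-15,0,0,0.113,80,262,-170,-15,0,0,0.113]'
python3 - <<'E'
from h import *
p,d=snapshot('side');cv2.imwrite('pics/s4.png',p);X,hs,ok=cloud('side',p,d)
print('side case',rect(X,hs,ok,'spectacle_case',(.623,-.263),.12,.03,.05))
i=camera_info('wrist');p,d=snapshot('wrist');X,hs,ok=cloud('wrist',p,d,i)
r=rect(X,hs,ok,'pencil_tin',(.43,.01),.15,.022,.034);print(r)
go(.4295,.0095,.0255,r[1][4])
E
```

```text
t: 20.92
tool_pos: [0.4282, -0.0179, 0.2265]
tcp_rot: [0.001, 0.713, 0.701, 0.0]
contact_force: [-0.2, -1.1, -0.1]
finger_gap: 0.939
finger_force: 0.0
side case (2752, [620.5, -268.6, 53.0, 154.8, 5.5, 39.6])
(11473, [429.1, 9.3, 62.6, 195.8, -1.0, 27.6])
t 21.02 pos [ 0.4299 -0.0196  0.2261] d mm [ 29.2  -1.3 200.5] rv [ 0.002  0.001 -0.001] F [ 0.2 -1.2  0.6] gap 80.6
```

View pics/s4.png

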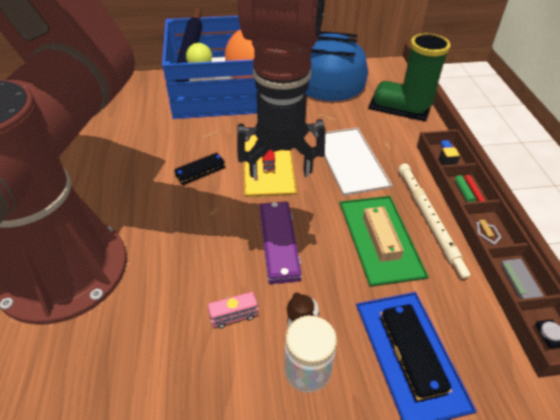

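The case lies central in the blue tray (415,350). Last is the tin at (280,240).

```bash
python3 -m crank '[80,15,-1,20,0,0,0,80,28,-1,55,0,0,0,80,29,-1,90,0,0,0,80,29,-1,125,0,0,0,80,29,-1,158,0,0,0,80,29,-1,180,0,0,0,80,29,-1,192,0,0,0,80,29,-1,199,0,0,0,80,29,-1,199,0,0,0]'
python3 -m crank '[58,0,0,0,0,0,0,58,0,0,0,0,0,0,58,0,0,0,0,0,0,58,0,0,0,0,0,0,58,0,0,0,0,0,0,58,0,0,0,0,0,0]' 30
```

```text
t: 21.77
tool_pos: [0.4285, 0.0092, 0.0249]
tcp_rot: [-0.001, 0.714, 0.7, -0.001]
contact_force: [-0.4, 0.1, -0.1]
finger_gap: 0.934
finger_force: 0.0
t: 22.27
tool_pos: [0.43, 0.0092, 0.0275]
tcp_rot: [0.001, 0.714, 0.7, 0.0]
contact_force: [-0.2, -1.0, 6.1]
finger_gap: 0.742
finger_force: 34.3
```

```bash
python3 -m crank '[58,0,0,-5,0,0,0,58,0,0,-15,0,0,0,58,0,0,-35,0,0,0,58,0,0,-60,0,0,0,58,0,0,-85,0,0,0,58,0,0,-100,0,0,0,58,0,0,-107,0,0,0,58,0,0,-110,0,0,0,58,0,0,-110,0,0,0]'
python3 - <<'E'
from h import *
i=camera_info('wrist');p,d=snapshot('wrist');X,hs,ok=cloud('wrist',p,d,i)
P,R,s=tool();L=(X-P)@R;m=ok&(L[...,2]<.015)&(L[...,2]>-.03)&(abs(L[...,1])<.03)&(L[...,0]>0.03);print('far x',np.percentile(L[m][:,0],[50,95,99]).round(4),'z top vs x',np.polyfit(L[m][:,0],L[m][:,2],1).round(3))
go(.6417,.2549,.135,6.4)
E
```

```text
t: 23.02
tool_pos: [0.429, 0.0096, 0.1365]
tcp_rot: [0.0, 0.714, 0.7, 0.0]
contact_force: [0.3, -0.4, -1.3]
finger_gap: 0.741
finger_force: 33.7
far x [0.0691 0.096  0.0985] z top vs x [ 0.008 -0.001]
t 23.07 pos [0.4287 0.0097 0.1357] d mm [249.2 208.4   0.6] rv [-0.001 -0.    -0.131] F [-0.3 -0.6 -1.9] gap 63.3
```

Level and centred; carry it to the white tray.

```bash
python3 -m crank '[58,6,10,0,0,0,0,58,20,28,0,0,0,-0.01,58,38,50,0,0,0,-0.02,58,60,74,0,0,0,-0.04,58,84,98,0,0,0,-0.06,58,108,120,0,0,0,-0.08,58,132,140,0,0,0,-0.1,58,156,158,0,0,0,-0.115,58,180,174,0,0,0,-0.125,58,202,188,0,0,0,-0.131]'
python3 - <<'E'
from h import *
go(.6417,.2549,.135,6.4)
E
```

```text
t: 23.9
tool_pos: [0.6207, 0.2094, 0.134]
tcp_rot: [-0.001, 0.666, 0.746, -0.001]
contact_force: [1.1, 0.1, -1.2]
finger_gap: 0.742
finger_force: 33.6
t 23.9 pos [0.6207 0.2094 0.134 ] d mm [42.9 26.  -1.1] rv [-0.003 -0.     0.001] F [ 1.1  0.1 -1.2] gap 63.4
```

```bash
python3 -m crank '[58,20,12,0,0,0,0,58,33,20,5,0,0,0,58,42,25,20,0,0,0,58,42,25,45,0,0,0,58,42,25,70,0,0,0,58,42,25,85,0,0,0,58,42,25,92,0,0,0,58,42,25,94,0,0,0,58,42,25,94,0,0,0]'
python3 - <<'E'
from h import *
go(.6417,.2549,.0303,6.4)
E
```

```text
t: 24.65
tool_pos: [0.6404, 0.2524, 0.0416]
tcp_rot: [-0.0, 0.666, 0.746, -0.001]
contact_force: [0.2, -0.0, -1.0]
finger_gap: 0.74
finger_force: 33.6
t 24.65 pos [0.6404 0.2524 0.0416] d mm [ 2.3  1.6 11.2] rv [-0.001  0.     0.   ] F [ 0.2 -0.  -1. ] gap 63.2
```

```bash
python3 -m crank '[58,1,1,3,0,0,0,58,2,1.5,6,0,0,0,58,2,1.5,8,0,0,0,58,2,1.5,9,0,0,0,58,2,1.5,9,0,0,0]'
python3 -m crank '[58,0,0,0.7,0,0,0,58,0,0,0.7,0,0,0]'
python3 -m crank '[58,0,0,0.7,0,0,0,58,0,0,0.7,0,0,0]'
python3 -m crank '[58,0,0,0.7,0,0,0,58,0,0,0.7,0,0,0]'
```

```text
t: 25.07
tool_pos: [0.6422, 0.2547, 0.0333]
tcp_rot: [0.0, 0.666, 0.746, 0.0]
contact_force: [0.0, 0.2, -1.8]
finger_gap: 0.743
finger_force: 33.7
t: 25.23
tool_pos: [0.6423, 0.2547, 0.0327]
tcp_rot: [0.0, 0.666, 0.746, 0.0]
contact_force: [0.6, 0.2, -1.5]
finger_gap: 0.741
finger_force: 33.7
t: 25.4
tool_pos: [0.6422, 0.2547, 0.0319]
tcp_rot: [-0.0, 0.666, 0.746, 0.0]
contact_force: [-0.3, 1.5, -1.2]
finger_gap: 0.747
finger_force: 33.7
t: 25.57
tool_pos: [0.6422, 0.2547, 0.0311]
tcp_rot: [-0.0, 0.666, 0.746, 0.0]
contact_force: [-1.2, 0.3, -1.0]
finger_gap: 0.745
finger_force: 33.7
```

```bash
for i in 1 2; do :; done; python3 -m crank '[58,0,0,0.7,0,0,0,58,0,0,0.7,0,0,0]'
python3 -m crank '[58,0,0,0.6,0,0,0,58,0,0,0.6,0,0,0]'
```

```text
t: 25.73
tool_pos: [0.6423, 0.2547, 0.0306]
tcp_rot: [0.0, 0.666, 0.746, 0.0]
contact_force: [-0.3, -0.7, -0.2]
finger_gap: 0.741
finger_force: 33.9
t: 25.9
tool_pos: [0.6423, 0.2547, 0.0306]
tcp_rot: [0.0, 0.666, 0.746, 0.0]
contact_force: [-4.1, -1.3, 4.6]
finger_gap: 0.744
finger_force: 34.4
```

Contact; release and retreat.

```bash
python3 -m crank '[66,0,0,-0.5,0,0,0,69,0,0,-0.5,0,0,0,73,0,0,-0.5,0,0,0,75,0,0,-0.5,0,0,0,75,0,0,-10,0,0,0,75,0,0,-35,0,0,0,78,0,0,-75,0,0,0,80,0,0,-115,0,0,0,80,0,0,-155,0,0,0,80,0,0,-190,0,0,0]'
python3 -m crank '[80,-15,-30,0,0,0,0,80,-30,-65,0,0,0,0,80,-50,-100,0,0,0,0,80,-70,-140,0,0,0,0,80,-90,-180,0,0,0,0,80,-110,-210,0,0,0,0,80,-110,-215,0,0,0,0,80,-110,-215,0,0,0,0]'
python3 - <<'E'
from h import *
for c in ['scene','side']:
    p,d=snapshot(c);cv2.imwrite(f'pics/{c}9.png',p);X,hs,ok=cloud(c,p,d)
    for n,q in dict(bus=(.438,.268,.04,.056),domino_box=(.645,-.002,.025,.04),spectacle_case=(.623,-.263,.03,.05),pencil_tin=(.642,.255,.022,.04)).items(): print(c,n,rect(X,hs,ok,n,q[:2],.12,*q[2:]))
    i=camera_info(c);T=np.array(i['world_from_camera'])
    for n in ['canister','doll_head']:
        print(n,[((T@np.r_[r['xyz'],1])[:3].round(3).tolist(),round(r['conf'],2)) for r in landmark_of(n,c)])
E
```

```text
t: 26.73
tool_pos: [0.6422, 0.2547, 0.2238]
tcp_rot: [0.001, 0.666, 0.746, 0.001]
contact_force: [0.7, 0.6, 0.9]
finger_gap: 0.938
finger_force: 0.0
t: 27.4
tool_pos: [0.4397, 0.1206, 0.2211]
tcp_rot: [0.001, 0.667, 0.745, 0.001]
contact_force: [1.0, -0.6, 0.5]
finger_gap: 0.936
finger_force: 0.0
scene bus (180, [439.9, 265.8, 27.5, 81.3, -2.9, 47.9])
scene domino_box (955, [645.7, -3.6, 44.3, 122.6, 2.0, 31.5])
scene spectacle_case (2161, [625.5, -267.4, 55.9, 157.0, 5.4, 39.1])
scene pencil_tin (1586, [644.2, 253.4, 61.2, 200.4, 6.8, 31.3])
canister [([0.439, -0.264, -0.002], 0.69), ([0.435, 0.273, 0.003], 0.36)]
doll_head [([0.446, -0.181, 0.0], 0.81)]
side bus (96, [436.5, 273.3, 24.2, 59.0, -5.9, 48.6])
side domino_box (936, [644.5, -3.4, 44.5, 121.5, 2.2, 32.0])
side spectacle_case (2764, [621.2, -267.8, 53.7, 156.2, 5.3, 39.6])
side pencil_tin (1312, [640.0, 251.7, 60.2, 196.1, 6.4, 31.7])
canister [([0.441, -0.27, -0.002], 0.87), ([0.621, -0.262, 0.004], 0.21)]
doll_head [([0.447, -0.181, -0.001], 0.78), ([0.444, -0.268, 0.002], 0.28)]
```

View pics/scene9.png

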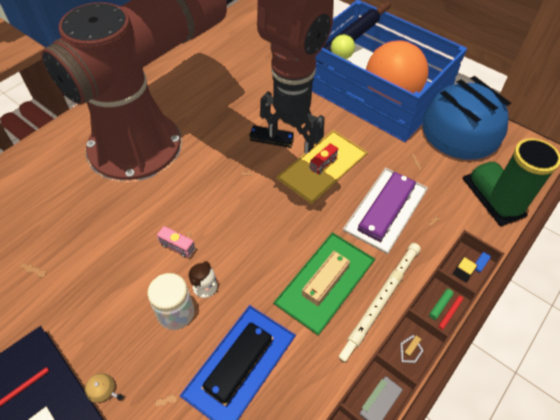

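All four things are centred in their trays: bus (323,157), tin (388,206), domino box (326,277) and case (239,362). The bystanders haven't moved, and the robot is clear.

```bash
python3 -c "
from plant import *
print(close_job())"
```

```text
the job is handed in; nothing more can be done
None
```

The job is handed in at about 28 s: the bus, domino box, spectacle case and pencil tin each lie flat and lengthways within about 5 mm of the middle of the yellow, green, blue and white trays, with the canister and doll head left standing where they were.

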